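# Turn the sample carousel to the label reader

### The arm

A 6-joint arm with a two-finger parallel gripper is mounted at the origin on the work surface. World frame = base frame: x ahead of the robot, y to its left, z up, the work surface at z = 0. Lengths are in m, angles in degrees, forces in N, time in s.
With the tool pointing down it reaches from about 0.325 to 0.85 m from the base axis. Payload 15.5 kg.
Tool frame: the origin (TCP) lies at the very end of the fingers, on their centre line; the grasp point (between the pads) lies arm.grip_depth behind it (arm.grip_depth is the distance from the TCP to the grasp point, in m); z points along the fingers, y is the line along which they close (so a half turn about z gives the same grasp; the last joint's range is limited). The gripper opens to 91 mm and grips with 3 to 60 N. Pads are 32 mm wide; open, the fingers measure 118 mm over their backs; the gripper's body (76 mm by 178 mm) begins 60 mm behind the grasp point.
Start: joints at [-80.701, 28.281, 77.091, -0, 74.628, -5.472], TCP at [0.159, -0.604, 0.214] pointing down, gripper open.
Joint ranges: [-166.48, 166.48], [-47.26, 123.95], [12.59, 153.08], [-70.14, 250.14], [6.76, 159.57], [-176.63, 176.63]. Speed limits (degrees/s): [108.29, 108.29, 147.25, 172.46, 172.46, 172.46].

### API

Orientations are given as a 3x3 rotation matrix whose columns are the frame's x, y, z axes.
In Python, from rig import arm gives the robot as it stands. Calls block until the motion is done:
- arm.move_to(position, orientation): joint-space move of the TCP to a pose.
- arm.move_l(position, orientation=None, feed=0.15): straight line of the TCP; orientation=None keeps the orientation; feed is the mean speed in m/s.
- arm.move_joints(angles): joint-space move.
- arm.grip(opening): finger opening in m; the grip force is fixed at half the most; returns when the fingers have stopped.
- arm.sleep(seconds).
- arm.solve_ik(position, orientation): joint angles nearest the present ones, or None.
- arm.snapshot(name): name is "scene" or "top"; returns the picture (420x560x3 uint8, red, green, blue); there is no depth.
- arm.get_calibration(name): a dict with "intrinsics" (3x3 intrinsics, pixels), "cam_to_world" (4x4, takes a point from camera to world coordinates). Camera axes: x right, y down, z forward; pixel columns grow to the right and rows downward; lengths in m; the calibration is good to about 2 mm. A picture is of the moment at which its call begins. get_calibration takes no time and is no camera call.
A pose or a line that the arm cannot do raises arm.Unreachable and nothing moves.
- arm.sign_off(): hands the job in; it is judged then, once.
Readings, each from a call of its own:
- arm.current_t(): time.
- arm.current_joint_positions(): joint angles.
- arm.current_dq(): joint speeds.
- arm.current_tau(): joint torques, N m.
- arm.current_ee_pos(): TCP position.
- arm.current_tool_rot(): TCP orientation.
- arm.current_force(): force on the tool from outside, world axes, zero at the start.
- arm.current_torque(): the same for the moment, N m.
- arm.current_width(): finger opening in m.
- arm.current_grasp_force(): force on a finger pad.
Only numpy, scipy, OpenCV 4.12 (cv2) and the standard library are available. Lean on these libraries where they do the work, as an engineer would, in place of code of your own. Each camera call takes 0.05 s, during which the arm holds its last target. There are 200 camera calls.

### The job

Gently turn the sample carousel by pushing the posts on its rim with the fingertips until the tall bottle stands squarely in front of the label reader, in the middle of its view, then move clear and leave the carousel at rest. Do not touch or lift the bottle and jars standing on it: all of them ride round upright in their compartments. Leave everything else on the table where it is.

Things in the scene. Friction and masses are not known exactly. Their poses are not given: they have to be found in the camera images.
- tall: the tall bottle: the only tall, narrow-necked container on the carousel, white plastic, 34 mm diameter, 78 mm high, standing loose in a compartment, its axis 65 mm from the carousel's axis. Origin at the centre of its underside; its yaw has no meaning.
- carousel: round grey turntable, 300 mm diameter; turns either way without a stop about its vertical z axis, with light friction (about 1 N at the rim), and stays where left. Origin on the axis at the disc's underside, 14 mm above the table; disc top at 26 mm. Six compartments between dividers 15 mm high; the tall bottle is in the one on its -x side, the +x one is empty. Hub 40 mm across, 40 mm high.
- post (a point): one of the carousel's six equal upright white plastic push posts, half-way up the post (45 mm above the table). Each post is 12 mm thick, stands 138 mm from the axis at the outer end of a divider and reaches from the disc's top (26 mm) to 64 mm above the table. The posts are 60 degrees apart: at 30, 90, 150 (this one), 210, 270 and 330 degrees anticlockwise from the carousel's x axis.
- station: the fixed foot under the carousel, its origin on the carousel's axis at table height. Its front is its own -x direction, turned roughly towards the robot: there a flat black tongue (36 mm wide, 8 mm high) comes out from under the disc and ends in a grey label reader (45 x 70 mm, 50 mm high) whose centre is 235 mm from the axis and whose window looks at the carousel's axis.
- front_spot (a point): the spot that the reader looks at: on the station's centre line, 65 mm from the carousel's axis towards the reader, at the height of the disc's top (26 mm above the table). It is fixed, and the tall bottle's axis must come here, seen from above.
- jar0: one of the four squat wide-lidded jars that share the carousel: white plastic, 38 mm diameter, 42 mm high, standing loose in a compartment, axis 65 mm from the carousel's axis. Origin at the centre of its underside.
- jar1: one of the four squat wide-lidded jars that share the carousel: white plastic, 38 mm diameter, 42 mm high, standing loose in a compartment, axis 65 mm from the carousel's axis. Origin at the centre of its underside.
- jar2: one of the four squat wide-lidded jars that share the carousel: white plastic, 38 mm diameter, 42 mm high, standing loose in a compartment, axis 65 mm from the carousel's axis. Origin at the centre of its underside.
- jar3: one of the four squat wide-lidded jars that share the carousel: white plastic, 38 mm diameter, 42 mm high, standing loose in a compartment, axis 65 mm from the carousel's axis. Origin at the centre of its underside.
- roll_a: bystander: label roll, paper, 76 mm across, 30 mm high, beside the carousel. Origin at the centre of its underside.
- roll_b: bystander: large label roll, 100 mm across, 40 mm high. Origin at the centre of its underside.
- marker: bystander: white marker pen with black cap, 130 mm long, 14 mm thick, lying beside the carousel. Origin at the centre of its underside.
- basket: bystander: pink open plastic basket, 240 x 170 mm, 70 mm high. Origin at the centre of its underside.
- flask: bystander: big white bottle standing on the table, 60 mm across, 150 mm high (not the one to be read). Origin at the centre of its underside.
- stapler: bystander: black stapler, 110 x 34 mm, 36 mm high. Origin at the centre of its underside.

How it is judged (in metres and radians):
At the end, for the whole second after the job is handed in: The tall bottle's axis is within 13 mm (seen from above) of the spot in front of the reader, the carousel is still (under 0.05 rad/s), all five containers stand upright (within 0.15 rad) on the disc in their compartments, and no bystander has moved more than 30 mm (horizontal distance between tall and front_spot below 0.013 m and angular speed of carousel below 0.05 rad/s and angle between each of tall, jar0, jar1, jar2, jar3's own z axis and vertical below 0.15 rad and horizontal distance between each of tall, jar0, jar1, jar2, jar3 and carousel below 0.095 m and height (world z) of tall between 0.02 and 0.032 m and height (world z) of jar0 between 0.02 and 0.032 m and height (world z) of jar1 between 0.02 and 0.032 m and height (world z) of jar2 between 0.02 and 0.032 m and height (world z) of jar3 between 0.02 and 0.032 m and distance of each of roll_a, roll_b, marker, basket, flask, stapler from where it was at the start of the episode below 0.03 m); the robot touches nothing.
It fails at once if a container on the carousel is touched by the robot (over 0.5 N) (contact force between any of the fingers, the arm and tall above 0.5 N or contact force between any of the fingers, the arm and jar0 above 0.5 N or contact force between any of the fingers, the arm and jar1 above 0.5 N or contact force between any of the fingers, the arm and jar2 above 0.5 N or contact force between any of the fingers, the arm and jar3 above 0.5 N).
It fails at once if a container on the carousel is lifted (over 15 mm) (height (world z) of any of tall, jar0, jar1, jar2, jar3 above 0.041 m).
It fails at once if a container on the carousel tips (over 0.35 rad) (angle between any of tall, jar0, jar1, jar2, jar3's own z axis and vertical above 0.35 rad).
It fails at once if the carousel is whirled round (over 3.5 rad/s) (angular speed of carousel above 3.5 rad/s).
It fails at once if a bystander on the table is moved (over 30 mm) (distance of any of roll_a, roll_b, marker, basket, flask, stapler from where it was at the start of the episode above 0.03 m).
It also fails if it takes over 48 s, if anything falls off the work surface, if the arm or the gripper's body presses on something with over 40 N, if the wrist force passes 120 N, or if a joint passes its speed limit or range.

## Working session

There is one attempt and no reset: what is moved stays moved. The work goes in short steps, each a Python script; the robot and the scene stay as the last script left them, time stands still between calls to the robot, and variables do not carry over. Pictures are saved under pics/ and viewed, at most 10 in all, crops included, and the job is handed in when it is done.

```bash
mkdir -p pics; python3 - <<'E'
from rig import arm
import cv2,numpy as np
for n in("scene","top"):
    im=arm.snapshot(n);cv2.imwrite(f"pics/{n}0.png",im[:,:,::-1]);c=arm.get_calibration(n);print(n,c["intrinsics"],np.round(c["cam_to_world"],4))
print(arm.current_t(),arm.grip_depth,arm.current_tool_rot())
E
```

```text
scene [[474.52543897   0.         283.49819549]
 [  0.         474.52543897 210.48660563]
 [  0.           0.           1.        ]] [[-0.6281  0.6382 -0.4452  1.284 ]
 [ 0.7782  0.5171 -0.3565  0.5688]
 [ 0.0027 -0.5704 -0.8214  1.3592]
 [ 0.      0.      0.      1.    ]]
top [[540.79010044   0.         286.80933232]
 [  0.         540.79010044 206.28414302]
 [  0.           0.           1.        ]] [[ 1.6400e-02 -9.9180e-01  1.2680e-01  3.2080e-01]
 [-9.9990e-01 -1.6500e-02 -1.0000e-04  6.1000e-03]
 [ 2.2000e-03 -1.2680e-01 -9.9190e-01  1.8711e+00]
 [ 0.0000e+00  0.0000e+00  0.0000e+00  1.0000e+00]]
0.1 0.0188 [[ 9.66944338e-01  2.54987465e-01 -2.00126916e-04]
 [ 2.54987531e-01 -9.66943750e-01  1.06963505e-03]
 [ 7.92320609e-05 -1.08530743e-03 -9.99999408e-01]]
```

View pics/scene0.png

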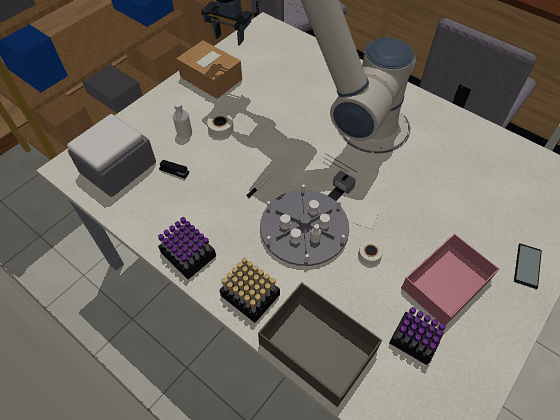

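View pics/top0.png

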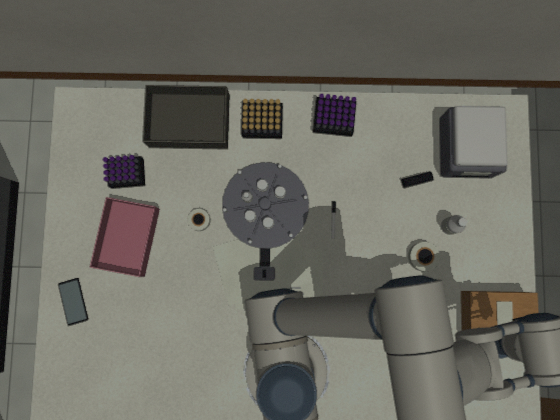

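The top view shows the carousel at about (265,205), the reader at (264,272), and the marker just right of the disc at (333,215). I'll zoom in on both views.

```bash
python3 - <<'E'
import cv2,numpy as np
a=cv2.imread("pics/top0.png")[150:290,210:350];b=cv2.imread("pics/scene0.png")[165:275,245:385]
a=cv2.resize(a,(560,560),interpolation=cv2.INTER_CUBIC);cv2.imwrite("pics/topc.png",a)
cv2.imwrite("pics/scenec.png",cv2.resize(b,(700,550),interpolation=cv2.INTER_CUBIC))
E
```

```text
(no output)
```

View pics/topc.png

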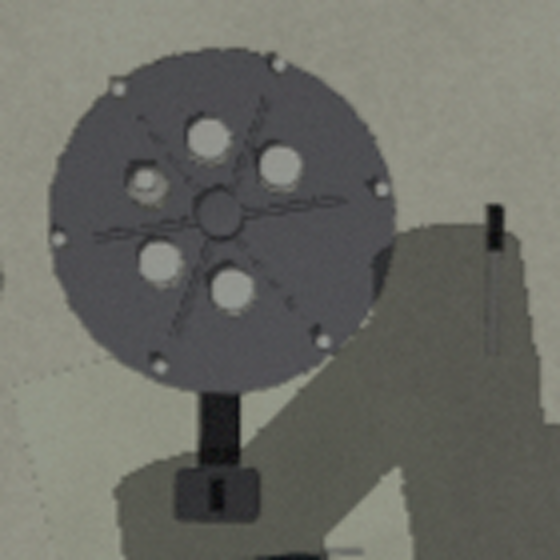

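View pics/scenec.png

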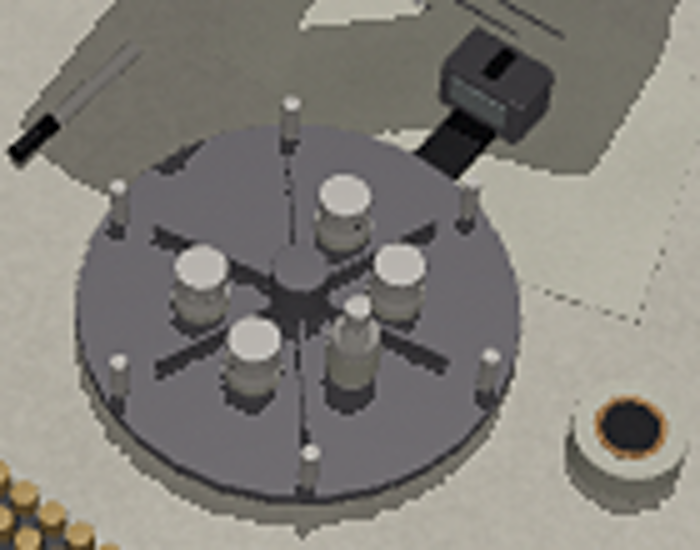

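The posts sit at crop pixels (119,88), (279,64), (382,189), (323,341), (160,366) and (58,239). The tall bottle's cap is at (148,180) and the reader at (218,495). Next I measure these in both views.

```bash
cat >h.py <<'E'
from rig import arm
import cv2,numpy as np
def ray(n,uv):
    c=arm.get_calibration(n);T=np.array(c["cam_to_world"]);d=T[:3,:3]@np.linalg.inv(c["intrinsics"])@[uv[0],uv[1],1];return T[:3,3],d/np.linalg.norm(d)
def onz(n,uv,z):
    o,d=ray(n,uv);return (o+d*(z-o[2])/d[2])
def tri(a,b):
    (o1,d1),(o2,d2)=ray("top",a),ray("scene",b)
    s=np.linalg.lstsq(np.c_[d1,-d2],o2-o1,rcond=None)[0];p,q=o1+s[0]*d1,o2+s[1]*d2;return (p+q)/2,np.linalg.norm(p-q)
def fitc(P):
    A=np.c_[2*P,np.ones(len(P))];s=np.linalg.lstsq(A,(P**2).sum(1),rcond=None)[0];return s[:2],np.sqrt(s[2]+s[:2]@s[:2])
E
python3 - <<'E'
from h import *
def top(p):return np.array(p)/4+[210,150]-.375
def sc(p):return np.array(p)/5+[245,165]-.4
def refine(f,uv,r=2):
    g=cv2.cvtColor(cv2.imread(f),cv2.COLOR_BGR2GRAY).astype(float);u,v=np.round(uv).astype(int);w=g[v-r:v+r+1,u-r:u+r+1];w=np.clip(w-np.median(w)-15,0,None)
    yy,xx=np.mgrid[v-r:v+r+1,u-r:u+r+1];return np.array([(w*xx).sum(),(w*yy).sum()])/w.sum()
T=[refine("pics/top0.png",top(p)) for p in [(119,88),(279,64),(382,189),(323,341),(160,366),(58,239)]]
S=[sc(p) for p in [(310,453),(119,361),(118,187),(291,104),(470,192),(490,356)]]
P=np.array([onz("top",t,.062)[:2] for t in T])
for t,s,p in zip(T,S,P):
    q,e=tri(t,s);print(np.round(p,4),"tri",np.round(q,4),round(e,4))
c,r=fitc(P);print("centre",c,"r",r,"ang",np.degrees(np.arctan2(*(P-c).T[::-1])))
q,e=tri(top((149,178)),sc((358,303)));print("tall cap",q,e,"ang",np.degrees(np.arctan2(q[1]-c[1],q[0]-c[0])),np.hypot(*(q[:2]-c)))
print("hub",tri(top((220,213)),sc((300,262))))
img=cv2.imread("pics/top0.png")
# reader: corners of top face from crop, tongue axis
R=np.mean([onz("top",top(p),.05)[:2] for p in [(176,468),(260,467),(176,521),(260,521)]],0)
tg=np.mean([onz("top",top(p),.008)[:2] for p in [(199,425),(240,425)]],0)
for x in(R,tg):print("front",x,np.degrees(np.arctan2(*(x-c)[::-1])),np.hypot(*(x-c)))
for n,p,z in[("marker cap",(495,205),.014),("marker end",(493,355),.014),("roll",(-44,276),.03)]:print(n,onz("top",top(p),z))
E
```

```text
[0.6677 0.1693] tri [0.6678 0.169  0.0624] 0.0006
[0.6928 0.032 ] tri [0.6922 0.0326 0.0633] 0.0013
[ 0.5852 -0.0554] tri [ 0.5856 -0.056   0.0614] 0.0012
[ 0.4554 -0.0078] tri [ 0.4558 -0.0085  0.0611] 0.0015
[0.4318 0.1279] tri [0.4329 0.1278 0.0515] 0.0018
[0.5376 0.2167] tri [0.538 0.216 0.062] 0.0016
centre [0.56216413 0.08047076] r 0.13847949643937132 ang [  40.08050607  -20.34017293  -80.39892092 -140.41401696  159.99255664
  100.21653439]
tall cap [0.58417155 0.13924861 0.1057281 ] 0.002091162860783475 ang 69.47324921906208 0.06276275224037416
hub (array([0.56167852, 0.079997  , 0.07025717]), np.float64(0.0014775536840931618))
front [0.32698952 0.07801617] -179.40200892501167 0.23518741498153403
front [0.38608364 0.07966919] -179.73917554183703 0.1760823071786863
marker cap [ 0.57977722 -0.15520054  0.014     ]
marker end [ 0.44965643 -0.1541942   0.014     ]
roll [0.50855177 0.30685036 0.03      ]
```

The measurements hold up. Post tops come out at about 62 mm with a ring radius of 138.5 mm, the reader is 235 mm out, and the cap is at 105 mm. The tall bottle sits at about 70° and the front at about -179.6°, so it needs about +110.4°. I'll straddle a post with the fingers partly open, and first check inverse kinematics for the candidate posts.

```bash
cat >>h.py <<'E'
C=np.array([.5620,.0803]);Z=.048
def pose(deg,z=Z,flip=1,r=.139):
    a=np.radians(deg);rad=np.array([np.cos(a),np.sin(a),0]);tan=np.array([-np.sin(a),np.cos(a),0])
    y=flip*tan;zz=np.array([0,0,-1.]);x=np.cross(y,zz)
    return np.r_[C+r*rad[:2],z],np.c_[x,y,zz]
E
python3 - <<'E'
from h import *
L=np.array([[-166.48,166.48],[-47.26,123.95],[12.59,153.08],[-70.14,250.14],[6.76,159.57],[-176.63,176.63]])
for a0 in(160,100,40,-20,-80,-140):
  for f in(1,-1):
    J=[arm.solve_ik(*pose(a0+d,flip=f)) for d in range(0,126,15)]
    if any(j is None for j in J):print(a0,f,"none",[j is None for j in J].index(True));continue
    J=np.array(J);print(a0,f,"margin",np.round(np.minimum(J-L[:,0],L[:,1]-J).min(0)),"step",np.round(np.abs(np.diff(J,axis=0)).max(0)))
E
```

```text
160 1 margin [154.  76.  39.  70.  30.  58.] step [ 5.  2.  5.  0.  3. 20.]
160 -1 margin [154.  76.  39.  70.  30.   4.] step [  5.   2.   5.   0.   3. 345.]
100 1 margin [150.  76.  39.  70.  30.   3.] step [  5.   2.   5.   0.   3. 345.]
100 -1 margin [150.  76.  39.  70.  30.  38.] step [ 5.  2.  5.  0.  3. 20.]
40 1 margin [150.  77.  42.  70.  32.   3.] step [  4.   2.   5.   0.   3. 345.]
40 -1 margin [150.  77.  42.  70.  32. 116.] step [ 4.  2.  5.  0.  3. 19.]
-20 1 margin [150.  80.  60.  70.  44.   3.] step [ 3.  2.  5.  0.  3. 14.]
-20 -1 margin [150.  80.  60.  70.  44.  69.] step [ 3.  2.  5.  0.  3. 14.]
-80 1 margin [155.  80.  61.  70.  45.  56.] step [ 3.  2.  5.  0.  3. 13.]
-80 -1 margin [155.  80.  61.  70.  45.  18.] step [ 3.  2.  5.  0.  3. 13.]
-140 1 margin [154.  77.  42.  70.  33. 104.] step [ 3.  2.  5.  0.  3. 17.]
-140 -1 margin [154.  77.  42.  70.  33.   4.] step [  3.   2.   5.   0.   3. 345.]
```

```bash
python3 - <<'E'
from h import *
a0=-80.4
arm.grip(.030);print(arm.current_width())
arm.move_to(*pose(a0,.20))
arm.move_l(pose(a0,.085)[0],feed=.15)
print("t",arm.current_t(),arm.current_ee_pos())
arm.move_l(pose(a0)[0],feed=.05);print("F",arm.current_force())
off=np.degrees((arm.current_width()/2-.006)/.1385)
for d in np.linspace(0,110.4+off,8)[1:]:
    arm.move_l(*pose(a0+d),feed=.05);print(round(d,1),np.round(arm.current_force(),1))
arm.sleep(.3)
e=a0+110.4
arm.move_l(*pose(e),feed=.03)
arm.move_l(pose(e,.14)[0],feed=.12)
# clear view: retreat to the right
arm.move_to([.25,-.50,.25],pose(e)[1])
for n in("scene","top"):cv2.imwrite(f"pics/{n}1.png",arm.snapshot(n)[:,:,::-1])
print("t",arm.current_t())
a=cv2.imread("pics/top1.png")[150:290,210:350];b=cv2.imread("pics/scene1.png")[165:275,245:385]
cv2.imwrite("pics/c1.png",np.hstack([cv2.resize(a,(400,400)),cv2.resize(b,(400,400))]))
E
```

```text
0.030153803382715304
t 4.5083 [ 0.58571964 -0.05697112  0.08575738]
F [-0.29536469  0.4836525   0.0220587 ]
16.3 [-0.2 -0.2 -0.2]
32.6 [-0.4 -0.1 -0.7]
48.9 [-0.  -0.3 -0.4]
65.2 [-0.8 -0.8 -0. ]
81.5 [-0.5 -0.4 -0.6]
97.8 [-0.5 -0.7  0.1]
114.1 [-0.6  0.   0.2]
t 18.0083
```

View pics/c1.png

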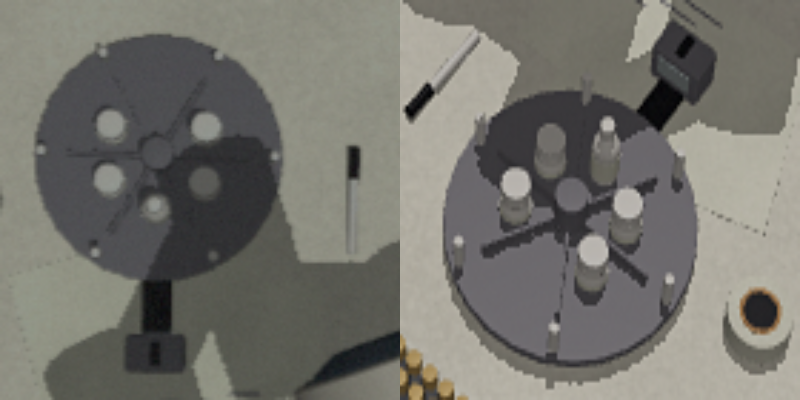

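The carousel has turned. The bottle's cap is at (155,203) in the top half of the crop and (607,124) in the scene half, right in front of the reader. I'll check it numerically.

```bash
python3 - <<'E'
from h import *
tp=np.array([155*.35+210,203*.35+150])-.33;s=np.array([207*.35+245,124*.275+165])-.33
q,e=tri(tp,s);f=C+.065*np.array([np.cos(np.radians(180.4)),np.sin(np.radians(180.4))])
print("cap",q,e,"front",f,"d",q[:2]-f)
P=np.array([onz("top",np.array(p)*.35+[210,150]-.33,.062)[:2] for p in[(101,50),(219,55),(276,156),(213,256),(95,252),(41,150)]])
c,r=fitc(P);print(c,r,np.degrees(np.arctan2(*(P-c).T[::-1]))%60)
print(arm.current_t(),arm.current_dq(),np.round(arm.current_force(),2))
E
```

```text
cap [0.49771919 0.08020844 0.10377907] 0.000160778312565134 front [0.49700158 0.07984622] d [0.0007176  0.00036222]
[0.56227161 0.0799682 ] 0.13886897646829421 [30.05548371 29.19872234 29.06406965 28.92263119 29.20054478 29.90166418]
18.0083 [-0.08080141  0.03542148 -0.04795779  0.05099317  0.05079403  0.19402547] [ 0.46 -0.32  0.24]
```

The bottle is within about 1 mm of the spot and its height checks out, so I'm handing in.

```bash
python3 -c "
from rig import arm
arm.sleep(.3);print(arm.sign_off())"
```

```text
the job is handed in; nothing more can be done
None
```

I turned the carousel about 110° by one post and handed the job in at about 18 s of the 48 s; the tall bottle measured about 1 mm from the reader's spot (limit 13 mm), containers upright and arm clear in the last pictures, with no verdict returned.

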